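# Lock the keeper bar across a tray side on the sloping board

### The job

Secure the tray side that lies in the sloping board: turn the brass turn head of the second bolt in line with the two bolts, swing the slotted steel keeper bar round its pivot bolt and drop its slot over the turn head so that the bar lies flat on the board, then turn the head crosswise as far as it goes to lock the bar down. Let go and leave the tray side in its recess and the sanding block and the tin where they are.

Things in the scene. Friction and masses are not known exactly. Their poses are not given: they have to be found in the camera images.
- slope: Wooden sloping board, fixed. Face 300 mm wide, 290 long, rising 25 degrees, roughly towards the robot's left. Origin on the face mid-width, 190 mm up from its foot, 115 mm above the bench; x up the slope, y left as one looks up it, z out of the face. Face flat at z = 0; the tray side fills a 78 mm mid-width recess to 0.5 mm below it. Foot lip 11 mm high; level ledge behind the top.
- pivot_foot (a point): Foot of the pivot bolt, on the face at slope x +30, y +72.5 mm; axes as the slope. A fixed 10 mm bolt square to the face; a 22 mm washer and hexagon head at the top leave 60 mm of free height above the face. The keeper bar is threaded on it and rides loosely up, down and round.
- second_foot (a point): Foot of the second bolt, on the face at slope x +30, y -72.5 mm (145 mm from the pivot bolt); same axes as the slope. A 10 mm shank square to the face that carries the brass turn head from 10 mm above the face.
- blade (a joint): Angle of the brass turn head about the second bolt, rad, counter-clockwise positive looking down on the face. 0: its length in line with the two bolts (along slope y), so that the bar's slot passes over it. 1.5: crosswise, locked. Hard stops at 0 and 1.5; friction of 0.1 N m keeps it where it is left. Starts roughly crosswise (1.0 to 1.5).
- blade_centre (a point): Centre of the brass turn head, on the second bolt's axis, 22.5 mm above the face. The head is an upright blade with rounded ends, 46 mm long, 12 mm wide, 25 mm high (10 to 35 mm above the face), turning about the face's z. This point's y axis lies along its length and z out of the face.
- bar_grip (a point): Centre of the keeper bar's wooden grip, a block 50 mm long (along the bar), 18 mm wide and 38 mm high, standing on the bar's top from 6 to 44 mm above the bar's underside, 62 mm from the hole's centre. Axes as the bar: x from the hole towards the slot, z square to the bar.
- bar_hole (a point): Centre of the round 13 mm hole, at the underside of the keeper bar. The bar is flat steel, 199 mm long, 38 mm wide, 6 mm thick, about 0.28 kg in all. x points along the bar from the hole to the slot, z square to it. At the start the bar lies flat on the face, swung down the slope, away from the second bolt.
- bar_slot (a point): Centre of the closed slot, at the underside of the keeper bar, 145 mm from the hole's centre. The slot is 58 mm long (along the bar) and 18 mm wide.
- panel: Tray side, a wooden board 192 x 74 x 13.5 mm with comb-jointed ends, loose in the recess. Origin at the centre of its underside. To be left there.
- cork_block: Cork sanding block 45 x 75 x 30 mm, loose on the slope, resting on the foot lip towards slope -y. Origin at the centre of its underside. Bystander.
- tin: Flat round tin, 62 mm wide, 25 mm high, loose on the level ledge at the top of the slope. Origin at the centre of its underside. Bystander.
There are look-alikes about, which are no part of the job. Of the things that look like the panel, the smaller one is meant.

How it is judged (in metres and radians):
On the way, in this order (a step that is already met when the one before it is completed fails the run):
1. the turn head has been turned in line with the two bolts (value of joint blade below 0.25 rad), for 0.1 s.
2. the bar's slot lies over the second bolt, the bar flat on the face (distance between bar_slot and second_foot below 0.007 m), for 0.2 s.
At the end, for the whole second after the job is handed in: The keeper bar lies flat on the face with its slot over the second bolt (slot centre within 7 mm of the bolt's foot, hole within 6 mm of the pivot bolt's foot), the turn head is crosswise (above 1.3 rad of 1.5), the tray side still lies in its recess, and the bar is at rest (distance between bar_slot and second_foot below 0.007 m and distance between bar_hole and pivot_foot below 0.006 m and value of joint blade above 1.3 rad and horizontal distance between panel and slope below 0.035 m and z of panel in the frame of slope below -0.01 m and linear speed of bar below 0.02 m/s); the robot touches nothing.
It fails at once if the sanding block or the tin was moved by more than 25 mm (distance of any of cork_block, tin from where it was at the start of the episode above 0.025 m).
It fails at once if the tray side was lifted out of its recess (z of panel in the frame of slope above -0.006 m).
It also fails if it takes over 64 s, if anything falls off the work surface, if the arm or the gripper's body presses on something with over 40 N, if the wrist force passes 120 N, or if a joint passes its speed limit or range.

### The arm

A 6-joint arm with a two-finger parallel gripper is mounted at the origin on the work surface. World frame = base frame: x ahead of the robot, y to its left, z up, the work surface at z = 0. Lengths are in m, angles in degrees, forces in N, time in s.
With the tool pointing down it reaches from about 0.25 to 0.725 m from the base axis. Payload 9.7 kg.
Tool frame: the origin (TCP) lies midway between the tips of the shut fingers; the grasp point (between the pads) lies 19 mm behind it; z points along the fingers, x is the direction in which the jaws open and shut, and the axes are right-handed (so a half turn about z gives the same grasp; the last joint's range is limited). The gripper opens to 85 mm and grips with 20 to 120 N. Pads are 22 mm wide; open, the fingers measure 114 mm over their backs; the gripper's body (76 mm by 85 mm) begins 54 mm behind the grasp point. The pads swing forward as they close: fully open they stand 13 mm farther back than shut.
Start: joints at [-75.86, 4.979, 10.078, 95.1, 0, 90], TCP at [0.134, -0.533, 0.231] pointing down, gripper open.
Joint ranges: [-179.16, 179.16], [-48.56, 103.87], [-65.8, 70.77], [-126.05, 130.52], [-82.76, 87.17], [-180, 180]. Speed limits (degrees/s): [127.2, 127.2, 147.25, 180, 180, 180].

### API

Orientations are given as [roll, pitch, yaw] about the fixed x, y, z axes, in that order (R = Rz(yaw) Ry(pitch) Rx(roll)).
In Python, from workcell import bot, optics gives the robot as it stands.
- The arm moves only by the shell command python3 -m creep 'ROWS' [FORCE]. ROWS is JSON, a list of rows, each a list of 7 numbers: the shift along the tool's x, y, z in m, then the turn, a rotation vector about the tool's x, y, z in rad, then the opening, from 0 (shut) to 1 (fully open). A call has 1 to 8 rows; each row is the pose to reach, as a shift and turn from the pose commanded when the call began, along the tool's axes at that moment; what a row does not reach only later rows make up. A row lasts 1/10 s, in which the tool goes at most 50 mm and 8.59 degrees, less where a joint would pass 70% of its speed; a pose out of reach is approached as far as the arm can. A call with a gripper value outside its range is refused whole. The fingers move at their own pace and stop on an object; FORCE is the grip in N (left out, the last holds). Time passes only in rows, so rows that repeat a pose let the fingers close. It gives the time, the measured TCP pose, the force and the opening at its end, in the units of the state.
- bot.get_obs(): the state, without advancing time (a new reading comes with each control period).
- optics.camera(name): name is "scene" or "top"; returns the picture (480x640x3 uint8, red, green, blue); there is no depth.
- optics.camera_params(name): a dict with "camera_matrix" (3x3 intrinsics, pixels), "D" ([k1, k2, p1, p2, k3] as OpenCV has them; the pictures are not rectified), "R" (3x3) and "t" (3): a world point X has camera coordinates R X + t. Camera axes: x right, y down, z forward; pixel columns grow to the right and rows downward; lengths in m; the calibration is good to about 2 mm. A picture is of the moment at which its call begins. camera_params takes no time and is no camera call.
- bot.job_done(): hands the job in, once; it reports no verdict.
The state is a dict: "time": time; "q": joint angles; "qd": joint speeds; "joint_efforts": joint torques, N m; "ee_pos": TCP position; "tcp_rot": TCP orientation; "wrist_force": force on the tool from outside, world axes, zero at the start; "torque": the same for the moment, N m; "opening": finger opening in m.
Only numpy, scipy, OpenCV 4.12 (cv2) and the standard library are available. Lean on these libraries where they do the work, as an engineer would, in place of code of your own. Each camera call takes 0.05 s, during which the arm holds its last target.

## Working session

There is one attempt and no reset: what is moved stays moved. The work goes in short steps, Python scripts to look and compute and a shell command to move; the robot and the scene stay as the last step left them, time stands still between calls to the robot, and variables do not carry over. Pictures are saved under pics/ and viewed, and the job is handed in when it is done.

```bash
mkdir -p pics; ls; python3 - <<'E'
from workcell import bot, optics
import cv2
for n in("scene","top"):
    cv2.imwrite(f"pics/{n}0.png",optics.camera(n)[:,:,::-1])
    p=optics.camera_params(n); print(n,{k:(v.tolist() if hasattr(v,'tolist') else v) for k,v in p.items()})
print(bot.get_obs())
E
```

```text
pics
scene {'camera_matrix': [[486.8718933324009, 0.0, 322.51715781499087], [0.0, 486.8718933324009, 241.21367496538505], [0.0, 0.0, 1.0]], 'D': [-0.06959808624510051, 0.0, 0.0, 0.0, 0.0], 'R': [[0.6763189141726353, 0.7365396243923938, -0.010104851916701336], [0.39192873004592, -0.3714313369093009, -0.8416832138794033], [-0.6236862968648095, 0.5652858955092375, -0.5398770780847986]], 't': [-0.30212130917633717, -0.09511548540530032, 1.3229142437252026]}
top {'camera_matrix': [[437.43951737763024, 0.0, 325.3906833579119], [0.0, 437.43951737763024, 234.29691613365102], [0.0, 0.0, 1.0]], 'D': [-0.018170187979027023, 0.0, 0.0, 0.0, 0.0], 'R': [[-0.001610646809333327, -0.9999945015775561, -0.0028987292924284847], [-0.9784719751215482, 0.0021741904962798726, -0.20636827953302858], [0.2063734472227276, 0.002503938965127685, -0.9784700969222653]], 't': [-0.008701587738175769, 0.5058714796629653, 0.8697966579243189]}
{'time': 0.1, 'q': array([-7.58569998e+01,  5.00838765e+00,  1.00393728e+01,  9.51001303e+01,
       -8.77634604e-04,  9.00014146e+01]), 'qd': array([-0.12247677, -0.09598304,  0.01299039, -0.1077613 ,  0.02782712,
        0.07082613]), 'joint_efforts': array([-1.23187641e-03, -5.21559620e+01,  4.65655375e+01,  1.59687881e-02,
       -5.67347001e-05,  9.33636272e-06]), 'ee_pos': array([ 0.1343337 , -0.53312907,  0.23065315]), 'tcp_rot': array([ 1.79999121e+02,  6.91451438e-02, -7.58584144e+01]), 'wrist_force': array([0.31045086, 0.39940022, 0.0157463 ]), 'torque': array([-0.01918843, -0.04722855,  0.01452937]), 'opening': 0.08560450261742315}
```

View pics/scene0.png

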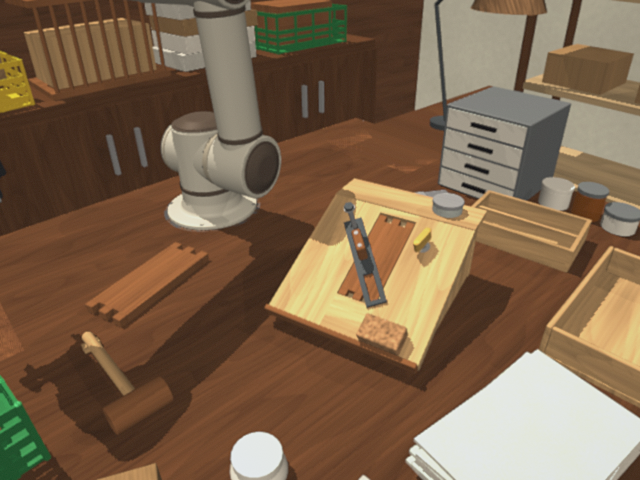

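View pics/top0.png

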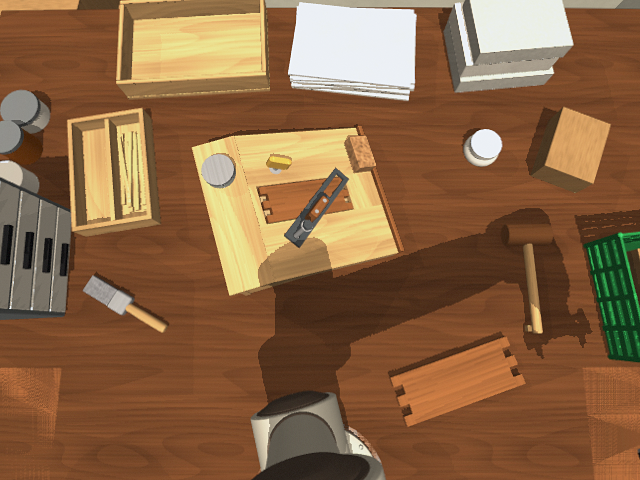

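The slope sits ahead of the robot (top view about 195–400 px, 125–295 px). The pivot is near (300,235), the brass head near (280,160), and the bar runs diagonally to (340,175). I'll zoom in.

```bash
python3 - <<'E'
import cv2
a=cv2.imread("pics/top0.png")[110:310,180:420]; cv2.imwrite("pics/top0z.png",cv2.resize(a,None,fx=3.3,fy=3,interpolation=2) if 0 else cv2.resize(a,(720,600),interpolation=2))
a=cv2.imread("pics/scene0.png")[170:380,260:500]; cv2.imwrite("pics/scene0z.png",cv2.resize(a,None,fx=2.85,fy=2.85,interpolation=2))
E
```

```text
(no output)
```

View pics/top0z.png

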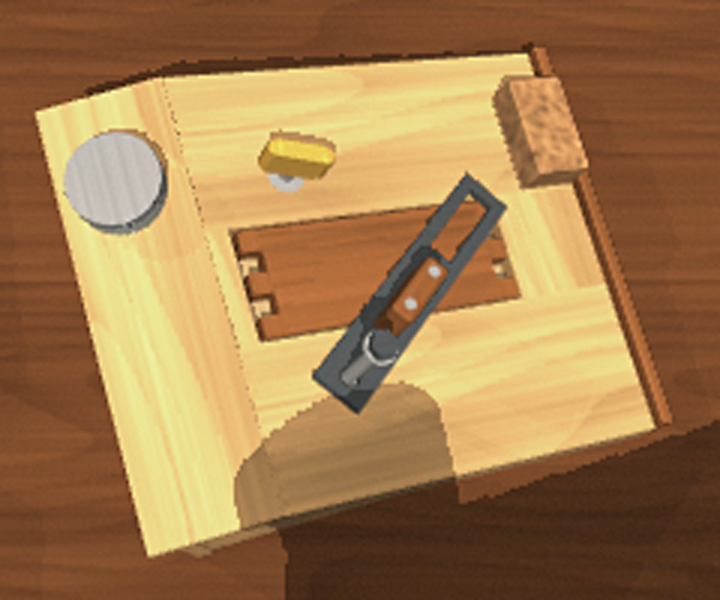

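View pics/scene0z.png

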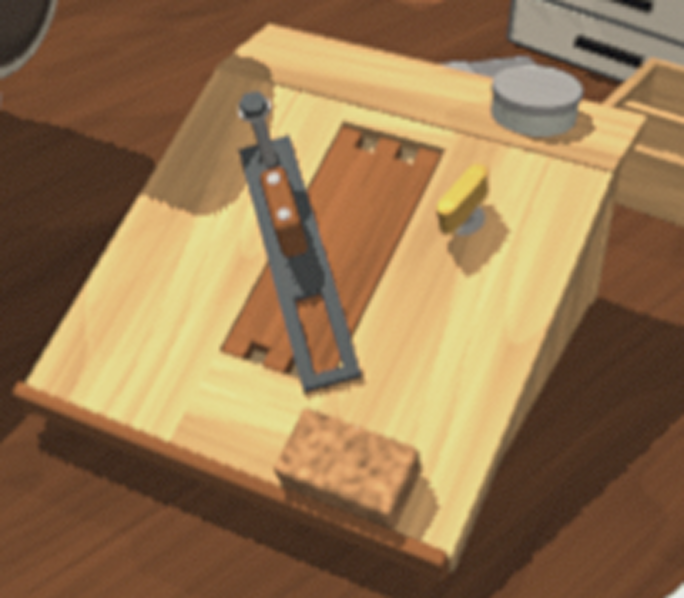

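```bash
cat > h.py <<'E'
import numpy as np, cv2
from scipy.spatial.transform import Rotation as Ro
from scipy.optimize import least_squares
from workcell import bot, optics
P={n:optics.camera_params(n) for n in("scene","top")}
P={n:{k:np.array(v,float) for k,v in p.items()} for n,p in P.items()}
def proj(n,X):
    p=P[n]; return cv2.projectPoints(np.atleast_2d(np.array(X,float)),cv2.Rodrigues(p['R'])[0],p['t'],p['camera_matrix'],p['D'])[0][:,0]
def ray(n,uv):
    p=P[n]; u=cv2.undistortPoints(np.array([[uv]],float),p['camera_matrix'],p['D'])[0,0]
    d=p['R'].T@np.r_[u,1]; return -p['R'].T@p['t'], d/np.linalg.norm(d)
def tri(uvs):
    A=np.zeros((3,3));b=np.zeros(3)
    for n,uv in uvs.items():
        c,d=ray(n,uv); M=np.eye(3)-np.outer(d,d); A+=M;b+=M@c
    return np.linalg.solve(A,b)
def SR(yaw): # slope axes: x up slope; yaw = heading of x horizontally, rad
    return (Ro.from_euler('z',yaw)*Ro.from_euler('y',-np.radians(25))).as_matrix()
E
cat > fit.py <<'E'
from h import *
T=lambda x,y:(x/3+180,y/3+110)
S=lambda x,y:(x/2.85+260,y/2.85+170)
obs=[("top",(.1,-.15,0),T(162,78)),
("scene",(.1,-.15,0),S(612,171)),
("top",(.096,.037,-.0005),T(262,340)),("top",(.096,-.037,-.0005),T(235,230)),("top",(-.096,.037,-.0005),T(521,297)),
("scene",(.096,.037,-.0005),S(345,123)),("scene",(.096,-.037,-.0005),S(443,150)),("scene",(-.096,.037,-.0005),S(222,350))]
def res(p,full=False):
    o=p[:3];R=SR(p[3]);r=[]
    for n,X,uv in obs:
        X=np.array(X)
        if abs(X[0])<.099: X=X+[p[4],p[5],0]
        r+=list(proj(n,o+R@X)[0]-uv)
    return np.array(r+[p[4]*200,p[5]*500])
f=least_squares(res,[.5,.05,.115,np.radians(105),0,0]); print(f.x[:3],np.degrees(f.x[3]),f.x[4:]);print(f.fun.round(1))
E
python3 fit.py
python3 - <<'E'
from h import *
T=lambda x,y:(x/3+180,y/3+110)
S=lambda x,y:(x/2.85+260,y/2.85+170)
print('pivot head',tri({'top':T(380,343),'scene':S(254,103)}))
print('blade top',tri({'top':T(297,152),'scene':S(464,190)}))
print('grip screw1',tri({'top':T(410,303),'scene':S(273,177)}))
print('grip screw2',tri({'top':T(434,270),'scene':S(284,213)}))
print('slot end',tri({'top':T(484,190),'scene':S(330,378)}))
E
```

```text
[0.5670442  0.03975827 0.11181579] 106.75019852945039 [-1.35894800e-02  1.87519768e-05]
[ 0.1 -0.8 -0.9  0.8 -0.1 -1.2 -1.2 -0.1 -1.7 -1.2 -1.3  0.5 -1.4  0.3
 -0.5 -0.8 -2.7  0. ]
pivot head [0.49663088 0.02438497 0.18661882]
blade top [0.63152089 0.08076307 0.15492916]
grip screw1 [0.53128409 0.00755957 0.15108888]
grip screw2 [ 0.55599554 -0.00753377  0.14119282]
slot end [ 0.63458403 -0.04353267  0.07190101]
```

```bash
cat >> fit.py <<'E'
obs+=[("top",(.03,-.0725,.035),T(297,151)),("scene",(.03,-.0725,.035),S(464,187))]
def res2(p):
    r=list(res(p)); o=p[:3];R=SR(p[3])
    for n,uv in(("top",T(380,343)),("scene",S(254,103))): r+=list(proj(n,o+R@np.array([.03,.0725,p[6]]))[0]-uv)
    r[-6]; r+=[(p[2]-.115)*400]
    r=np.array(r); r[16+4]*=0 if 0 else 1
    return r
f=least_squares(res2,list(f.x)+[.065]); print(f.x[:3],np.degrees(f.x[3]),f.x[4:]);print(f.fun.round(1))
np.save('slope.npy',f.x)
o=f.x[:3];R=SR(f.x[3])
for nm,w in dict(pivot=[.49663088,.02438497,.18661882],blade=[.63152089,.08076307,.15492916],s1=[.53128409,.00755957,.15108888],s2=[.55599554,-.00753377,.14119282],slotend=[.63458403,-.04353267,.07190101]).items():print(nm,(R.T@(w-o)*1000).round(1))
def draw(tag):
  for n in("top","scene"):
    im=cv2.imread(f"pics/{n}{tag}.png")
    if n=="top": x0,y0,w,h=180,110,240,200
    else: x0,y0,w,h=260,170,240,210
    im=cv2.resize(im[y0:y0+h,x0:x0+w],None,fx=2.85,fy=2.85,interpolation=2)
    def poly(pts,c,close=True):
        q=((proj(n,[o+R@np.array(a) for a in pts])-[x0-.5,y0-.5])*2.85).round().astype(int)
        cv2.polylines(im,[q],close,c,1)
    poly([(.1,.15,0),(.1,-.15,0),(-.19,-.15,0),(-.19,.15,0)],(255,0,0))
    dx,dy=f.x[4:6]
    poly([(dx+a*.096,dy+b*.037,-.0005) for a,b in((1,1),(1,-1),(-1,-1),(-1,1))],(0,255,0))
    poly([(.03,.0725,0),(.03,.0725,.06)],(0,0,255),False)
    poly([(.03,-.0725,0),(.03,-.0725,.035)],(0,0,255),False)
    th=[i*np.pi/12 for i in range(24)]
    poly([(.03+.011*np.cos(t),.0725+.011*np.sin(t),.060) for t in th],(255,0,255))
    cv2.imwrite(f"pics/ov{tag}_{n}.png",im)
draw("0")
E
python3 fit.py
```

```text
[0.5670442  0.03975827 0.11181579] 106.75019852945039 [-1.35894800e-02  1.87519768e-05]
[ 0.1 -0.8 -0.9  0.8 -0.1 -1.2 -1.2 -0.1 -1.7 -1.2 -1.3  0.5 -1.4  0.3
 -0.5 -0.8 -2.7  0. ]
[0.56708951 0.04274238 0.11329376] 107.56779474393679 [-0.01146973  0.00034199  0.06469399]
[-2.5 -0.3 -0.3 -1.1 -2.4 -0.6 -3.9  0.6 -3.8 -1.8 -0.6 -1.5 -0.5 -2.
  1.6 -2.7  7.1 -1.6 -4.   5.9 -2.3  0.2  1.7 -0.8 -1.3  1.9 -0.7]
pivot [34.4 72.7 64.9]
blade [ 32.8 -72.9  30.6]
s1 [-4.6 44.8 43.9]
s2 [-28.6  25.8  44.1]
slotend [-110.5  -38.3    5.9]
```

View overlay.

View pics/ov0_top.png

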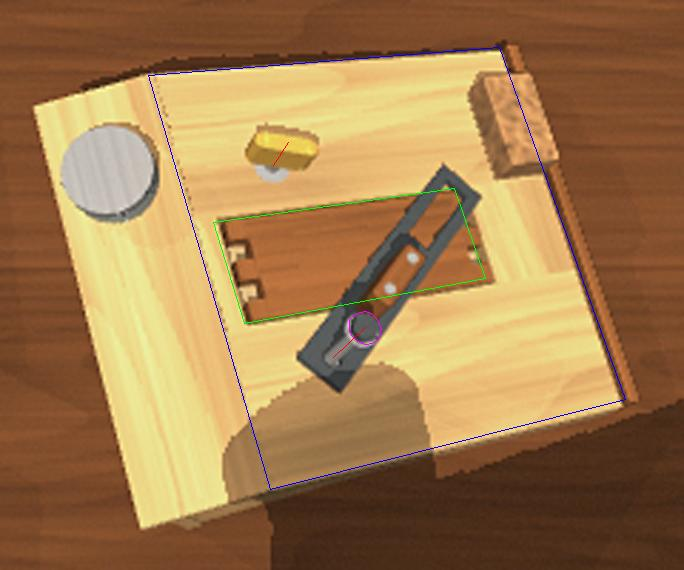

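View pics/ov0_scene.png

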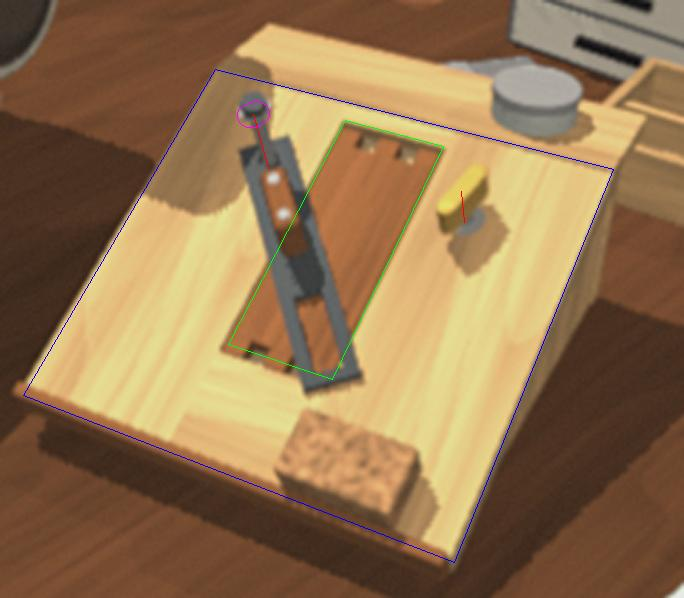

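```bash
sed -i 's/if abs(X\[0\])<.099/if X[2]<-1e-4/' fit.py
python3 - <<'E'
s=open('fit.py').read()
s=s.replace('S(222,350))]','S(222,350)),("top",(-.19,.15,0),T(655,422)),("top",(-.19,-.15,0),T(527,53)),("scene",(-.19,.15,0),S(25,394)),("scene",(-.19,-.15,0),S(452,561))]')
s=s.replace("r[16+4]*=0 if 0 else 1","")
open('fit.py','w').write(s)
E
python3 fit.py
```

```text
[0.56745939 0.04216396 0.1117802 ] 106.99368277170457 [-0.01543611  0.00091227]
[-1.4 -0.7 -0.1  0.2 -0.2 -1.  -1.4  0.2 -2.  -1.3 -1.3  0.8 -1.3  0.5
 -0.1 -0.4  0.3 -0.1 -0.2 -1.1 -1.5 -0.2 -1.2  0.9 -3.1  0.5]
[0.56689478 0.04403146 0.11272292] 106.8801821773101 [-0.0175617   0.00094982  0.06623001]
[-2.3 -0.8  0.3 -0.6 -0.3 -1.  -1.4  0.2 -2.  -1.2 -1.3  0.7 -1.3  0.5
 -0.2 -0.5 -0.6  0.3 -0.8 -1.  -1.  -1.3 -1.  -0.3  1.4 -1.1 -1.3  1.2
 -3.5  0.5  0.9 -0.8 -0.8  1.2 -0.9]
pivot [32.7 72.9 66.3]
blade [ 32.7 -72.5  31.3]
s1 [-6.  44.7 45.2]
s2 [-29.8  25.4  45.3]
slotend [-111.   -39.3    6.7]
```

View pics/ov0_top.png

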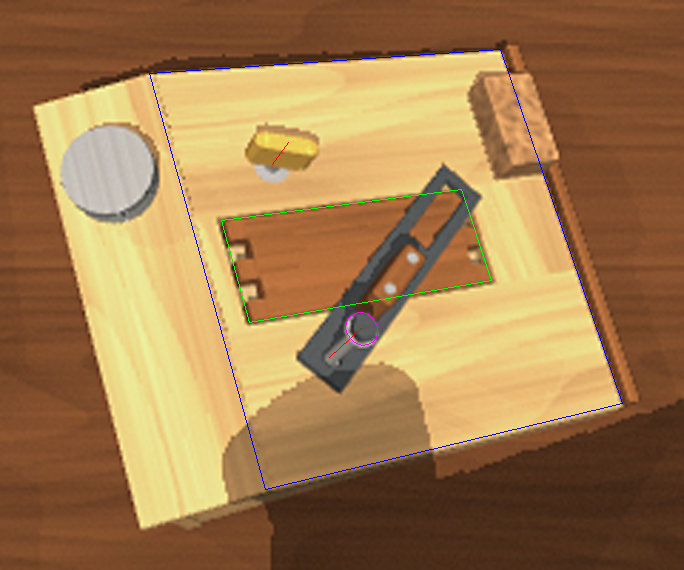

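View pics/ov0_scene.png

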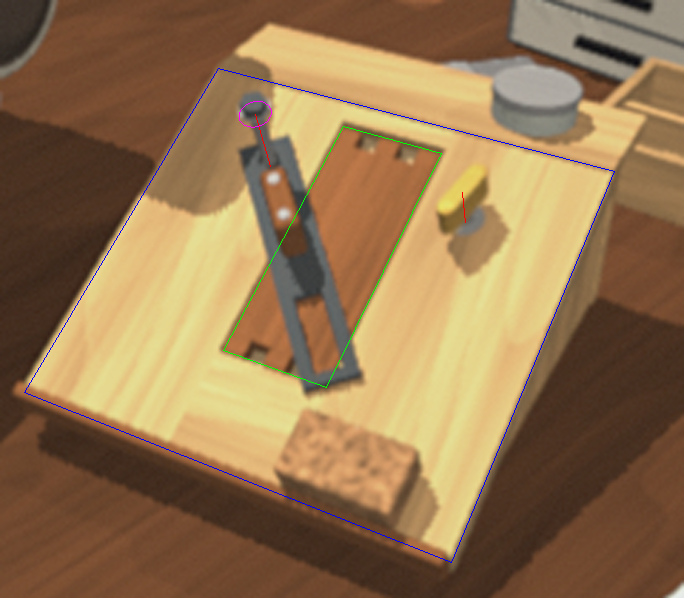

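```bash
cat > bl.py <<'E'
from h import *
import sys
def blade_ov(tag,o,R,ang,bx=None,ca=None):
  outs=[]
  c,s=np.cos(ang),np.sin(ang)
  rot=np.array([[c,-s,0],[s,c,0],[0,0,1]])
  th=np.linspace(0,np.pi,9)
  # stadium outline, length along y
  pr=[(.006*np.cos(t),.017+.006*np.sin(t)) for t in th]+[(-.006*np.cos(t),-.017-.006*np.sin(t)) for t in th]
  for n in("top","scene"):
    im=cv2.imread(f"pics/{n}{tag}.png")
    ctr=proj(n,o+R@np.array([.03,-.0725,.02]))[0].astype(int)
    x0,y0=ctr-[24,28]; k=8
    im=cv2.resize(im[y0:y0+56,x0:x0+48],None,fx=k,fy=k,interpolation=2)
    for z,col in((.01,(255,0,0)),(.035,(0,0,255))):
        q=((proj(n,[o+R@(np.array([.03,-.0725,0])+rot@np.array([a,b,z])) for a,b in pr])-[x0-.5,y0-.5])*k).round().astype(int)
        cv2.polylines(im,[q],True,col,1)
    q=((proj(n,[o+R@np.array([.03+.005*np.cos(t),-.0725+.005*np.sin(t),0]) for t in np.linspace(0,6.28,20)])-[x0-.5,y0-.5])*k).round().astype(int)
    cv2.polylines(im,[q],True,(0,255,0),1)
    outs.append(im)
  cv2.imwrite(sys.argv[-1],np.hstack(outs))
if __name__=="__main__":
  p=np.load('slope.npy'); R=SR(p[3]); o=p[:3]+R@(np.array([float(v) for v in sys.argv[2:5]])/1000)
  blade_ov(sys.argv[1],o,R,float(sys.argv[5]))
E
python3 bl.py 0 2.5 0 1 1.3 pics/bl0a.png
```

```text
(no output)
```

View pics/bl0a.png

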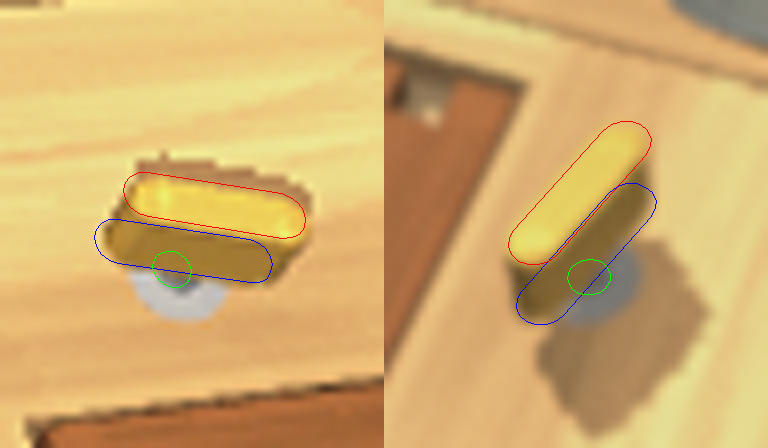

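```bash
cat > go.py <<'E'
from h import *
p=np.load('slope.npy'); R=SR(p[3]); o=p[:3]+R@np.array([.002,0,.0005])
def delta(x,y,z,ang,cap=None,show=True):
    """slope coords mm of TCP, ang: slope angle deg of tool x (tool z = -normal)"""
    c,s=np.cos(np.radians(ang)),np.sin(np.radians(ang))
    M=R@np.array([[c,s,0],[s,-c,0],[0,0,-1.]])
    ob=bot.get_obs(); Rt=Ro.from_euler('xyz',ob['tcp_rot'],degrees=True).as_matrix()
    d=Rt.T@(o+R@(np.array([x,y,z])/1000)-ob['ee_pos']); rv=Ro.from_matrix(Rt.T@M).as_rotvec()
    print('world goal',(o+R@(np.array([x,y,z])/1000)).round(4),'shift',d.round(4),'rv',rv.round(3),'deg',np.degrees(np.linalg.norm(rv)).round(1))
def where():
    ob=bot.get_obs(); Rt=Ro.from_euler('xyz',ob['tcp_rot'],degrees=True).as_matrix()
    L=R.T@Rt; print('t',round(ob['time'],2),'slope mm',(R.T@(ob['ee_pos']-o)*1000).round(1),'ang',np.degrees(np.arctan2(L[1,0],L[0,0])).round(1),'tz',L[:,2].round(3),'F',(R.T@ob['wrist_force']).round(1),'open',round(ob['opening']*1000,1),'q',ob['q'].round(0))
E
python3 - <<'E'
from go import *
where(); delta(30,-72.5,120,74.5); delta(30,-72.5,120,74.5+180);delta(30,-72.5,120,-20)
E
```

```text
t 0.1 slope mm [-338.9  581.5  286.7] ang 177.0 tz [-0.422 -0.    -0.907] F [ 0.3 -0.4 -0.1] open 85.6 q [-76.   5.  10.  95.  -0.  90.]
world goal [0.6426 0.0441 0.2355] shift [-0.4356 -0.6339 -0.0043] rv [-0.404 -0.292  1.762] deg 104.9
world goal [0.6426 0.0441 0.2355] shift [-0.4356 -0.6339 -0.0043] rv [ 0.275 -0.38  -1.325] deg 80.6
world goal [0.6426 0.0441 0.2355] shift [-0.4356 -0.6339 -0.0043] rv [ 0.609 -0.123 -2.779] deg 163.1
```

```bash
python3 -m creep '[[-0.02,-0.03,-0.03,0,0,-0.1,1],[-0.05,-0.07,-0.04,0.03,-0.04,-0.2,1],[-0.09,-0.12,-0.04,0.06,-0.08,-0.35,1],[-0.12,-0.17,-0.04,0.1,-0.12,-0.5,1],[-0.15,-0.21,-0.04,0.12,-0.16,-0.6,1],[-0.18,-0.26,-0.04,0.15,-0.2,-0.75,1],[-0.21,-0.30,-0.04,0.18,-0.24,-0.9,1],[-0.24,-0.35,-0.04,0.2,-0.28,-1.0,1]]' 40; python3 - <<'E'
from go import *
where(); delta(30,-72.5,120,254.5)
E
```

```text
time: 0.9
ee_pos: [0.3887, -0.2422, 0.2714]
tcp_rot: [-162.7, 8.0, -16.5]
wrist_force: [0.4, -0.4, -0.2]
opening: 0.0852
t 0.9 slope mm [-136.3  253.7  237.1] ang -123.8 tz [-0.109 -0.052 -0.993] F [-0.6 -0.3  0.1] open 85.2 q [-40.   7.  14. 112.  13.  66.]
world goal [0.6426 0.0441 0.2355] shift [ 0.1656 -0.3271  0.1152] rv [ 0.077 -0.093 -0.321] deg 19.7
```

```bash
python3 -m creep '[[0.02,-0.04,0.01,0.01,-0.01,-0.04,1],[0.04,-0.08,0.02,0.02,-0.02,-0.08,1],[0.06,-0.12,0.03,0.03,-0.03,-0.12,1],[0.08,-0.165,0.045,0.04,-0.05,-0.16,1],[0.105,-0.21,0.06,0.05,-0.06,-0.2,0.8],[0.13,-0.255,0.075,0.06,-0.08,-0.25,0.7],[0.15,-0.295,0.09,0.077,-0.093,-0.321,0.6],[0.166,-0.327,0.105,0.077,-0.093,-0.321,0.5]]' 40; python3 - <<'E'
from go import *
where(); delta(30,-72.5,110,254.5); delta(30,-72.5,110,150);delta(30,-72.5,100,74.5)
E
```

```text
time: 1.7
ee_pos: [0.6454, 0.0394, 0.2429]
tcp_rot: [-155.9, 6.6, 2.6]
wrist_force: [1.5, -0.2, 0.3]
opening: 0.0429
t 1.7 slope mm [ 28.3 -73.7 129. ] ang -105.7 tz [-0.001  0.    -1.   ] F [-0.4 -1.4  0.5] open 42.9 q [ -6.  29.  38. 109.  23.  80.]
world goal [0.6414 0.0481 0.2264] shift [-0.0017 -0.0013  0.019 ] rv [ 0.001  0.    -0.003] deg 0.2
world goal [0.6414 0.0481 0.2264] shift [-0.0017 -0.0013  0.019 ] rv [ 1.00e-03 -1.00e-03  1.82e+00] deg 104.3
world goal [0.6402 0.0522 0.2173] shift [-0.0017 -0.0013  0.029 ] rv [ 0.000e+00 -1.000e-03  3.138e+00] deg 179.8
```

```bash
python3 -m creep '[[-0.0017,-0.0013,0.03,0,0,0,0.5],[-0.0017,-0.0013,0.06,0,0,0,0.5],[-0.0017,-0.0013,0.079,0,0,0,0.5],[-0.0017,-0.0013,0.079,0,0,0,0.5]]' 40; python3 - <<'E'
from go import *
where(); delta(30,-72.5,9,254.5)
for n in("top","scene"): cv2.imwrite(f"pics/{n}1.png",optics.camera(n)[:,:,::-1])
a=[cv2.resize(cv2.imread(f"pics/{n}1.png")[y:y+120,x:x+100],None,fx=4,fy=4,interpolation=2) for n,x,y in(("top",235,100),("scene",370,170))]
cv2.imwrite("pics/z1.png",np.hstack(a))
E
```

```text
time: 2.1
ee_pos: [0.6314, 0.0715, 0.1703]
tcp_rot: [-155.9, 6.8, 2.5]
wrist_force: [-0.3, -0.3, -0.6]
opening: 0.043
t 2.1 slope mm [ 29.2 -69.7  48.5] ang -105.9 tz [-0.     0.004 -1.   ] F [-0.4  0.4 -0.5] open 43.0 q [-4. 24. 24. 99. 23. 83.]
world goal [0.629  0.089  0.1349] shift [ 0.0026 -0.0016  0.0395] rv [ 0.001  0.003 -0.006] deg 0.4
```

View pics/z1.png

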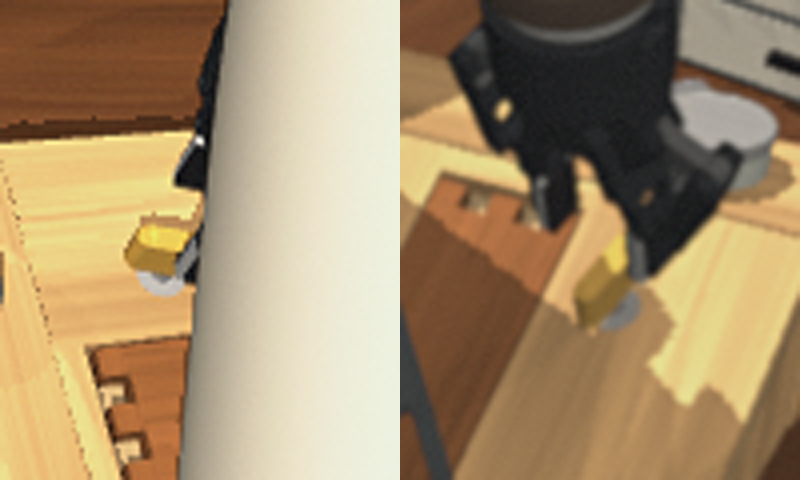

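```bash
python3 -m creep '[[0,0,0.02,0,0,0,0.5],[0,0,0.03,0,0,0,0.5],[0,0,0.03,0,0,0,0.5]]' 40; python3 - <<'E'
from go import *
where(); delta(30,-72.5,9,254.5)
for n in("scene",): cv2.imwrite(f"pics/{n}2.png",optics.camera(n)[:,:,::-1])
a=[cv2.resize(cv2.imread(f"pics/{n}2.png")[y:y+100,x:x+120],None,fx=6,fy=6,interpolation=2) for n,x,y in(("scene",370,190),)]
cv2.imwrite("pics/z2.png",np.hstack(a))
E
```

```text
time: 2.5
ee_pos: [0.6289, 0.0825, 0.1457]
tcp_rot: [-155.9, 6.6, 2.4]
wrist_force: [0.6, -0.2, -0.4]
opening: 0.0426
t 2.5 slope mm [ 29.  -70.5  21.5] ang -105.8 tz [-0.002 -0.    -1.   ] F [-0.5 -0.6 -0.3] open 42.6 q [-3. 23. 20. 95. 23. 84.]
world goal [0.629  0.089  0.1349] shift [ 0.0017 -0.0015  0.0125] rv [ 0.001 -0.001 -0.006] deg 0.4
```

View pics/z2.png

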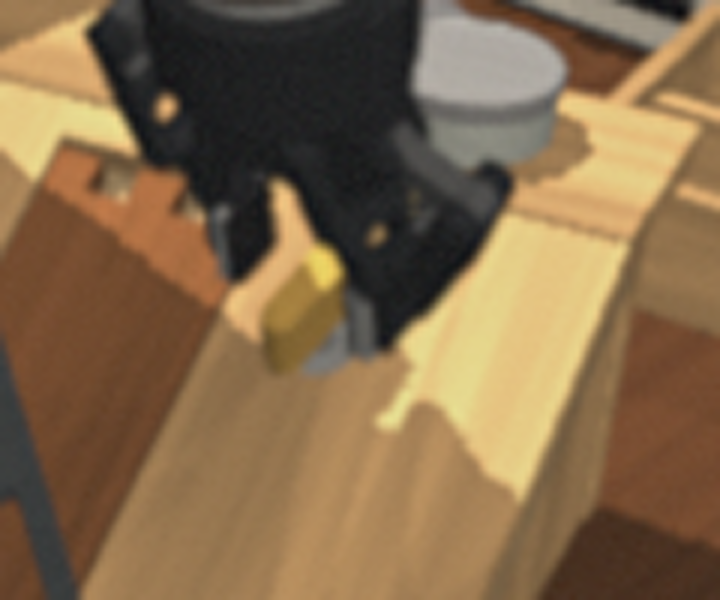

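```bash
python3 -m creep '[[0.002,-0.0015,0.0125,0,0,0,0.5],[0.002,-0.0015,0.0125,0,0,0,0.4],[0.002,-0.0015,0.0125,0,0,0,0.3],[0.002,-0.0015,0.0125,0,0,0,0.2]]' 30; python3 - <<'E'
from go import *
where()
E
```

```text
time: 2.95
ee_pos: [0.6298, 0.089, 0.1355]
tcp_rot: [-155.9, 6.5, 2.4]
wrist_force: [0.4, -0.7, 0.9]
opening: 0.0172
t 2.95 slope mm [ 30.1 -73.2   9.7] ang -105.8 tz [-0.002 -0.002 -1.   ] F [-0.3 -0.2  1.1] open 17.2 q [-2. 23. 18. 94. 23. 85.]
```

```bash
python3 -m creep '[[0,0,0,0,0,0,0.15],[0,0,0,0,0,0,0.12],[0,0,0,0,0,0,0.08],[0,0,0,0,0,0,0.0],[0,0,0,0,0,0,0.0]]' 30; python3 - <<'E'
from go import *
where()
E
```

```text
time: 3.45
ee_pos: [0.6276, 0.0889, 0.1359]
tcp_rot: [-155.9, 6.8, 2.4]
wrist_force: [-13.4, -2.4, 5.5]
opening: 0.0117
t 3.45 slope mm [ 30.7 -71.2   9.8] ang -105.9 tz [-0.001  0.002 -1.   ] F [ 3.7 13.5  4.3] open 11.7 q [-2. 23. 18. 94. 23. 85.]
```

```bash
python3 -m creep '[[-0.002,0,0,0,0,0,0.0],[-0.0025,0,0,0,0,0.1,0.0],[-0.0025,0,0,0,0,0.2,0.0],[-0.0025,0,0,0,0,0.3,0.0],[-0.0025,0,0,0,0,0.4,0.0],[-0.0025,0,0,0,0,0.5,0.0],[-0.0025,0,0,0,0,0.6,0.0]]' 30; python3 - <<'E'
from go import *
where()
E
```

```text
time: 4.15
ee_pos: [0.6281, 0.0887, 0.1357]
tcp_rot: [-163.4, 18.8, -30.8]
wrist_force: [5.3, -0.7, -2.4]
opening: 0.0115
t 4.15 slope mm [ 30.3 -71.5   9.8] ang -140.4 tz [-0.003 -0.003 -1.   ] F [-3.  -4.9 -1.2] open 11.5 q [ -2.  23.  18.  93.  23. 120.]
```

```bash
python3 -m creep '[[0,0,0,0,0,0.1,0.0],[0,0,0,0,0,0.2,0.0],[0,0,0,0,0,0.3,0.0],[0,0,0,0,0,0.4,0.0],[0,0,0,0,0,0.5,0.0],[0,0,0,0,0,0.6,0.0],[0,0,0,0,0,0.67,0.0],[0,0,0,0,0,0.67,0.0]]' 30; python3 - <<'E'
from go import *
where(); print(bot.get_obs()['torque'])
for n in("scene",): cv2.imwrite(f"pics/{n}3.png",optics.camera(n)[:,:,::-1])
a=[cv2.resize(cv2.imread(f"pics/{n}3.png")[y:y+100,x:x+120],None,fx=6,fy=6,interpolation=2) for n,x,y in(("scene",370,190),)]
cv2.imwrite("pics/z3.png",np.hstack(a))
E
```

```text
time: 4.95
ee_pos: [0.6285, 0.0881, 0.1355]
tcp_rot: [-179.2, 24.8, -71.7]
wrist_force: [6.5, -3.0, -2.9]
opening: 0.0113
t 4.95 slope mm [ 29.6 -71.8   9.8] ang -178.7 tz [-0.004 -0.004 -1.   ] F [-5.5 -5.4 -0.6] open 11.3 q [ -2.  23.  18.  93.  23. 158.]
[-1.1577977  -1.25045539 -0.52940445]
```

View pics/z3.png

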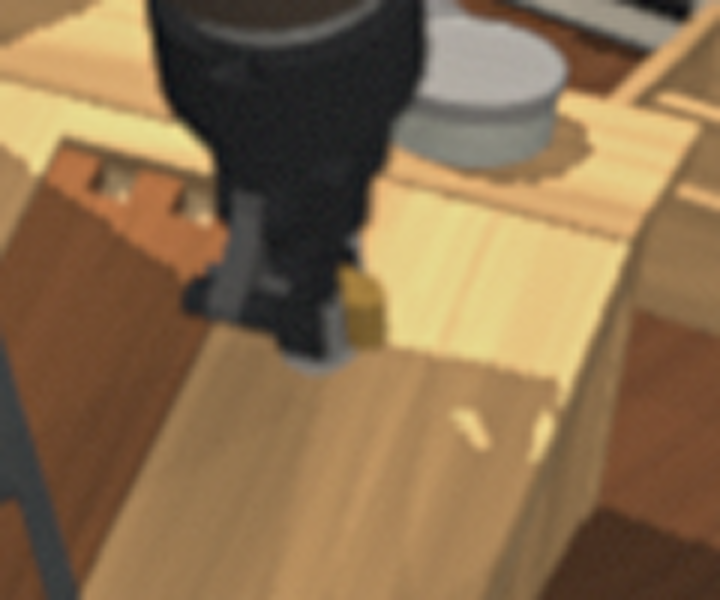

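```bash
python3 -m creep '[[0,0,0,0,0,0,0.3],[0,0,0,0,0,0,0.4],[0,0,-0.02,0,0,0,0.5],[0,0,-0.05,0,0,0,0.5],[0,0,-0.08,0,0,0,0.5],[0,0,-0.1,0,0,0,0.5],[0,0,-0.1,0,0,-0.1,0.5],[0,0,-0.1,0,0,-0.2,0.5]]' 30; python3 - <<'E'
from go import *
where(); delta(-19.5,34.8,110,250);delta(-19.5,34.8,100,-52.3)
E
```

```text
time: 5.8
ee_pos: [0.6396, 0.0484, 0.227]
tcp_rot: [-173.8, 24.1, -58.7]
wrist_force: [-1.1, -0.0, 0.2]
opening: 0.0428
t 5.8 slope mm [ 30.9 -70.8 110.3] ang -166.9 tz [-0.002 -0.003 -1.   ] F [0.4 1.1 0.1] open 42.8 q [ -6.  27.  33. 106.  23. 142.]
world goal [ 0.5518 -0.0259  0.2055] shift [2.520e-02 1.143e-01 1.000e-04] rv [-0.001 -0.004 -0.993] deg 56.9
world goal [ 0.5505 -0.0219  0.1964] shift [0.0251 0.1144 0.0101] rv [ 1.e-03 -4.e-03 -2.e+00] deg 114.6
```

```bash
python3 -m creep '[[0.003,0.014,0,0,0,-0.14,0.5],[0.006,0.028,0,0,0,-0.28,0.5],[0.009,0.042,0,0,0,-0.42,0.5],[0.012,0.056,0,0,0,-0.56,0.5],[0.015,0.07,0,0,0,-0.7,0.5],[0.019,0.085,0,0,0,-0.84,0.5],[0.022,0.1,0,0,0,-0.98,0.5],[0.025,0.114,0,0,0,-1.12,0.5]]' 30
python3 -m creep '[[0,0,0,0,0,-0.14,0.5],[0,0,0,0,0,-0.28,0.5],[0,0,0,0,0,-0.42,0.5],[0,0,0,0,0,-0.56,0.5],[0,0,0,0,0,-0.7,0.5],[0,0,0,0,0,-0.84,0.5],[0,0,0.01,0,0,-0.86,0.5],[0,0,0.02,0,0,-0.86,0.5]]' 30;python3 - <<'E'
from go import *
where(); delta(-19.5,34.8,60,-52.3)
E
```

```text
time: 6.6
ee_pos: [0.5507, -0.0254, 0.2053]
tcp_rot: [-155.6, 5.2, 5.4]
wrist_force: [-0.1, 0.0, 1.0]
opening: 0.0426
time: 7.4
ee_pos: [0.5489, -0.0168, 0.1863]
tcp_rot: [-159.5, -14.4, 50.4]
wrist_force: [-0.1, 0.4, 0.2]
opening: 0.0428
t 7.4 slope mm [-18.9  34.9  88.6] ang -53.9 tz [-0.002 -0.002 -1.   ] F [ 0.4 -0.   0. ] open 42.8 q [-13.  15.  13. 101.  22.  22.]
world goal [ 0.5456 -0.0057  0.1602] shift [-0.0003  0.0005  0.0286] rv [ 0.002 -0.    -0.027] deg 1.6
```

```bash
python3 -m creep '[[0,0,0.01,0,0,-0.027,0.5],[0,0.0005,0.028,0,0,-0.027,0.5],[0,0.0005,0.034,0,0,-0.027,0.5],[0,0.0005,0.034,0,0,-0.027,0.5]]' 30;python3 - <<'E'
from go import *
where(); delta(-19.5,34.8,14,-52.3)
for n in("top","scene"): cv2.imwrite(f"pics/{n}4.png",optics.camera(n)[:,:,::-1])
a=[cv2.resize(cv2.imread(f"pics/{n}4.png")[y:y+120,x:x+100],None,fx=4,fy=4,interpolation=2) for n,x,y in(("top",250,140),("scene",310,180))]
cv2.imwrite("pics/z4.png",np.hstack(a))
E
```

```text
time: 7.8
ee_pos: [0.5445, -0.0031, 0.155]
tcp_rot: [-159.8, -15.0, 52.0]
wrist_force: [0.5, -0.6, 0.1]
opening: 0.0426
t 7.8 slope mm [-19.1  35.1  54.1] ang -52.2 tz [-0.001  0.    -1.   ] F [-0.6 -0.3  0.4] open 42.6 q [-12.  14.   9.  97.  22.  21.]
world goal [0.54   0.0129 0.1185] shift [0.0001 0.0005 0.0401] rv [0.001 0.001 0.002] deg 0.1
```

View pics/z4.png

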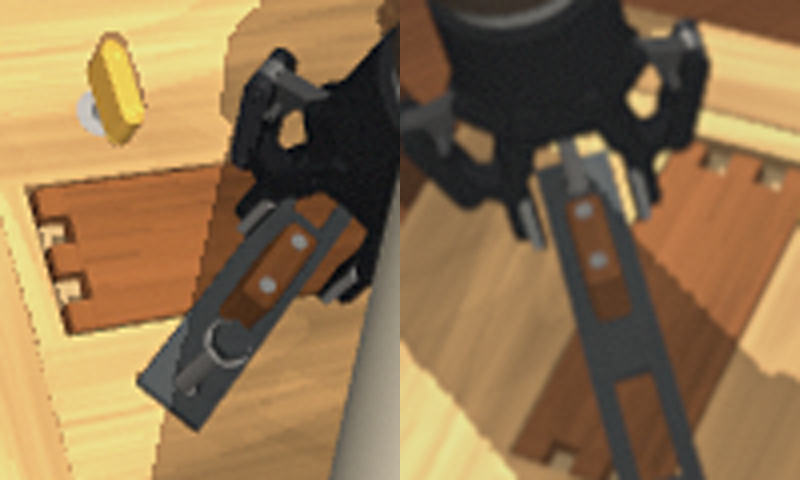

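The fingers straddle the grip, and the brass head is in line at about (115,90) in the left half. I'll descend and close.

```bash
python3 -m creep '[[0,0.0005,0.015,0,0,0,0.5],[0,0.0005,0.03,0,0,0,0.5],[0,0.0005,0.04,0,0,0,0.5],[0,0.0005,0.04,0,0,0,0.4],[0,0.0005,0.04,0,0,0,0.3],[0,0.0005,0.04,0,0,0,0.2],[0,0.0005,0.04,0,0,0,0.1],[0,0.0005,0.04,0,0,0,0.1]]' 30;python3 - <<'E'
from go import *
where()
E
```

```text
time: 8.7
ee_pos: [0.5412, 0.0118, 0.1204]
tcp_rot: [-160.0, -15.1, 52.1]
wrist_force: [-0.6, -3.8, 6.2]
opening: 0.0179
t 8.7 slope mm [-19.9  34.   16.3] ang -52.1 tz [-0.003 -0.003 -1.   ] F [-0.5  1.7  7.1] open 17.9 q [-10.  13.   4.  92.  22.  23.]
```

```bash
python3 -m creep '[[0,0,0,0,0,0,0.1],[0,0,-0.008,0,0,0,0.1],[0,0,-0.016,0,0,0,0.1],[0,0,-0.024,0,0,0,0.1],[0,0,-0.03,0,0,0,0.1],[0,0,-0.036,0,0,0,0.1],[0,0,-0.043,0,0,0,0.1],[0,0,-0.043,0,0,0,0.1]]' 70;python3 - <<'E'
from go import *
where()
E
```

```text
time: 9.5
ee_pos: [0.5464, -0.0055, 0.1594]
tcp_rot: [-160.0, -15.1, 52.1]
wrist_force: [-0.2, 0.8, -3.8]
opening: 0.0168
t 9.5 slope mm [-19.8  34.   59.3] ang -52.1 tz [-0.002 -0.002 -1.   ] F [-0.8 -0.  -3.8] open 16.8 q [-12.  14.   9.  98.  22.  21.]
```

```bash
python3 - <<'E'
import numpy as np
t=np.radians(-52.1);a0=t-np.pi/2
X=np.array([np.cos(t),np.sin(t)]);Y=np.array([np.sin(t),-np.cos(t)])
for k in range(1,9):
    d=np.radians(52.1)*k/8; v=.062*(np.array([np.cos(a0+d),np.sin(a0+d)])-[np.cos(a0),np.sin(a0)])
    print((v@X).round(4),(v@Y).round(4),-d.round(3))
E
```

```text
0.007 -0.0004 -0.114
0.014 -0.0016 -0.227
0.0207 -0.0036 -0.341
0.0272 -0.0063 -0.455
0.0334 -0.0097 -0.568
0.0391 -0.0139 -0.682
0.0443 -0.0186 -0.796
0.0489 -0.0239 -0.909
```

```bash
python3 -m creep '[[0.007,-0.0004,0,0,0,-0.114,0.1],[0.014,-0.0016,0,0,0,-0.227,0.1],[0.0207,-0.0036,0,0,0,-0.341,0.1],[0.0272,-0.0063,0,0,0,-0.455,0.1],[0.0272,-0.0063,0,0,0,-0.455,0.1]]' 70;python3 - <<'E'
from go import *
where()
for n in("top","scene"): cv2.imwrite(f"pics/{n}5.png",optics.camera(n)[:,:,::-1])
a=[cv2.resize(cv2.imread(f"pics/{n}5.png")[y:y+150,x:x+130],None,fx=3,fy=3,interpolation=2) for n,x,y in(("top",240,120),("scene",330,180))]
cv2.imwrite("pics/z5.png",np.hstack(a))
E
```

```text
time: 10.0
ee_pos: [0.5572, 0.0194, 0.1678]
tcp_rot: [-168.6, -22.3, 78.7]
wrist_force: [0.3, -1.0, -2.7]
opening: 0.017
t 10.0 slope mm [ 2.5 16.4 58.1] ang -25.9 tz [-0.002 -0.001 -1.   ] F [-2.1 -0.  -2. ] open 17.0 q [-9. 15. 11. 98. 22. -2.]
```

View pics/z5.png

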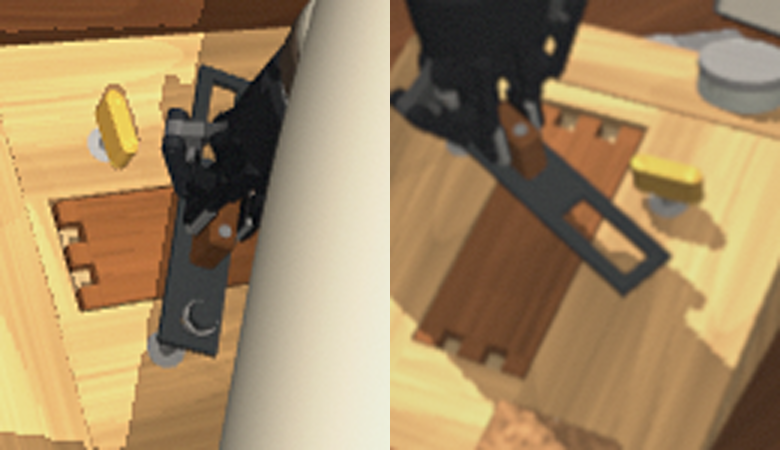

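```bash
python3 - <<'E'
from go import *
where()
for b in (-17,-8.5,0):
    a=np.radians(b-90); delta(29.6+62*np.cos(a),72+62*np.sin(a),59,b)
E
```

```text
t 10.1 slope mm [ 1.8 16.8 58.1] ang -26.2 tz [-0.002 -0.001 -1.   ] F [-1.6  0.5 -3.7] open 17.0 q [-9. 15. 11. 98. 22. -2.]
world goal [0.5585 0.028  0.1723] shift [ 0.0105 -0.0006 -0.0009] rv [ 0.002  0.001 -0.161] deg 9.2
world goal [0.5581 0.0363 0.1761] shift [ 0.0194 -0.0027 -0.001 ] rv [ 0.001  0.002 -0.31 ] deg 17.7
world goal [0.5563 0.0445 0.18  ] shift [ 0.0279 -0.0062 -0.001 ] rv [ 0.001  0.002 -0.458] deg 26.2
```

```bash
python3 -m creep '[[0.006,-0.0002,0,0,0,-0.09,0.1],[0.0105,-0.0006,0,0,0,-0.16,0.1],[0.015,-0.0015,0,0,0,-0.235,0.1],[0.0194,-0.0027,0,0,0,-0.31,0.1],[0.024,-0.0044,0,0,0,-0.385,0.1],[0.028,-0.0062,0,0,0,-0.458,0.1],[0.028,-0.0062,0,0,0,-0.458,0.1]]' 70;python3 - <<'E'
from go import *
where()
for n in("top","scene"): cv2.imwrite(f"pics/{n}6.png",optics.camera(n)[:,:,::-1])
a=[cv2.resize(cv2.imread(f"pics/{n}6.png")[y:y+150,x:x+130],None,fx=3,fy=3,interpolation=2) for n,x,y in(("top",240,120),("scene",350,180))]
cv2.imwrite("pics/z6.png",np.hstack(a))
E
```

```text
time: 10.8
ee_pos: [0.556, 0.045, 0.1795]
tcp_rot: [179.9, -24.9, 107.0]
wrist_force: [1.4, -1.0, -2.8]
opening: 0.0166
t 10.8 slope mm [29.9 10.1 58.3] ang 0.1 tz [-0.002 -0.001 -1.   ] F [-2.4 -1.1 -2. ] open 16.6 q [ -7.  14.  11.  98.  23. -26.]
```

View pics/z6.png

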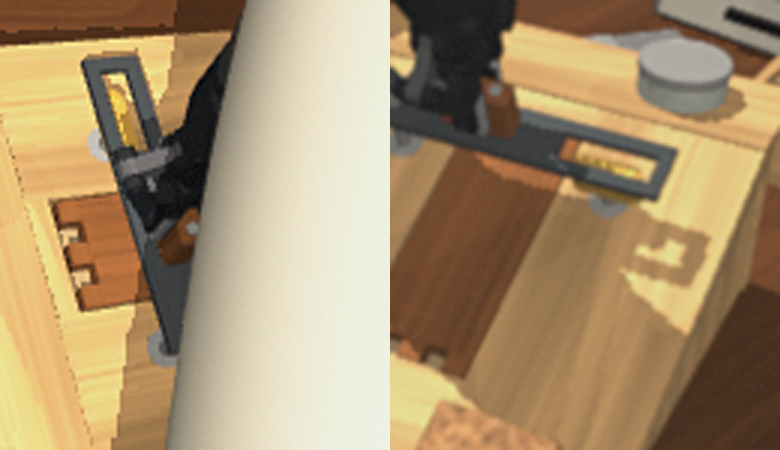

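```bash
python3 - <<'E'
from go import *
for n in("top","scene"):
    im=cv2.imread(f"pics/{n}6.png"); ctr=proj(n,o+R@np.array([.03,-.0725,.035]))[0].astype(int); x0,y0=ctr-[30,35];k=8
    im=cv2.resize(im[y0:y0+70,x0:x0+60],None,fx=k,fy=k,interpolation=2)
    def rect(cx,cy,z,w,l,col):
        q=((proj(n,[o+R@np.array([cx+a*w/2,cy+b*l/2,z]) for a,b in((1,1),(1,-1),(-1,-1),(-1,1))])-[x0-.5,y0-.5])*k).round().astype(int); cv2.polylines(im,[q],True,col,1)
    rect(.030,-.0715,.035,.012,.046,(0,0,255))
    rect(.0299,.0101-.083,.050,.018,.058,(255,0,0))
    rect(.0299,.0101-.083,.044,.018,.058,(255,255,0))
    cv2.imwrite(f"pics/ov6_{n}.png",im)
cv2.imwrite("pics/ov6.png",cv2.resize(np.hstack([cv2.imread(f"pics/ov6_{n}.png") for n in("top","scene")]),(800,467)))
E
```

```text
(no output)
```

View pics/ov6.png

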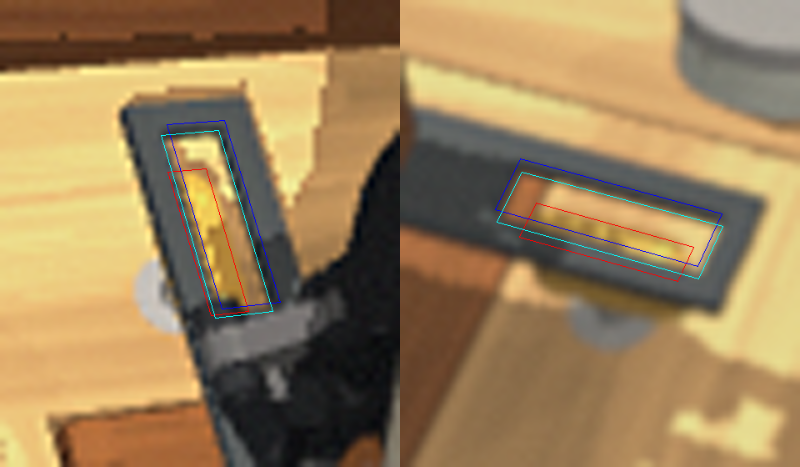

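```bash
python3 -m creep '[[0,0,0.005,0,0,0,0.1],[0,0,0.01,0,0,0,0.1],[0,0,0.014,0,0,0,0.1],[0,0,0.018,0,0,0,0.1],[0,0,0.018,0,0,0,0.1]]' 70;python3 - <<'E'
from go import *
where()
E
```

```text
time: 11.4
ee_pos: [0.5537, 0.0525, 0.1624]
tcp_rot: [179.9, -24.9, 107.0]
wrist_force: [-0.1, 0.9, -3.8]
opening: 0.0172
t 11.4 slope mm [29.8 10.2 39.5] ang 0.2 tz [-0.002 -0.    -1.   ] F [-0.9 -0.2 -3.8] open 17.2 q [ -6.  13.   9.  96.  23. -25.]
```

```bash
python3 -m creep '[[0,0,0.006,0,0,0,0.1],[0,0,0.012,0,0,0,0.1],[0,0,0.017,0,0,0,0.1],[0,0,0.021,0,0,0,0.1],[0,0,0.0235,0,0,0,0.1],[0,0,0.0235,0,0,0,0.1]]' 70;python3 - <<'E'
from go import *
where()
E
```

```text
time: 12.0
ee_pos: [0.5512, 0.0617, 0.1418]
tcp_rot: [179.8, -24.9, 107.1]
wrist_force: [-0.1, 0.2, -4.0]
opening: 0.017
t 12.0 slope mm [29.8  9.9 16.8] ang 0.2 tz [-0.002 -0.002 -1.   ] F [-1.4  0.1 -3.7] open 17.0 q [ -5.  13.   6.  93.  23. -24.]
```

```bash
python3 -m creep '[[0,0,0.002,0,0,0,0.1],[0,0,0.002,0,0,0,0.1],[0,0,0.002,0,0,0,0.1]]' 70;python3 - <<'E'
from go import *
where()
for n in("top","scene"): cv2.imwrite(f"pics/{n}7.png",optics.camera(n)[:,:,::-1])
a=[cv2.resize(cv2.imread(f"pics/{n}7.png")[y:y+150,x:x+130],None,fx=3,fy=3,interpolation=2) for n,x,y in(("top",240,120),("scene",350,180))]
cv2.imwrite("pics/z7.png",np.hstack(a))
E
```

```text
time: 12.3
ee_pos: [0.5512, 0.0619, 0.1415]
tcp_rot: [179.7, -24.8, 107.1]
wrist_force: [-3.9, -6.3, 8.1]
opening: 0.0169
t 12.3 slope mm [29.8  9.8 16.5] ang 0.2 tz [-0.003 -0.003 -1.   ] F [-1.   5.6  9.4] open 16.9 q [ -5.  13.   6.  93.  23. -24.]
```

View pics/z7.png

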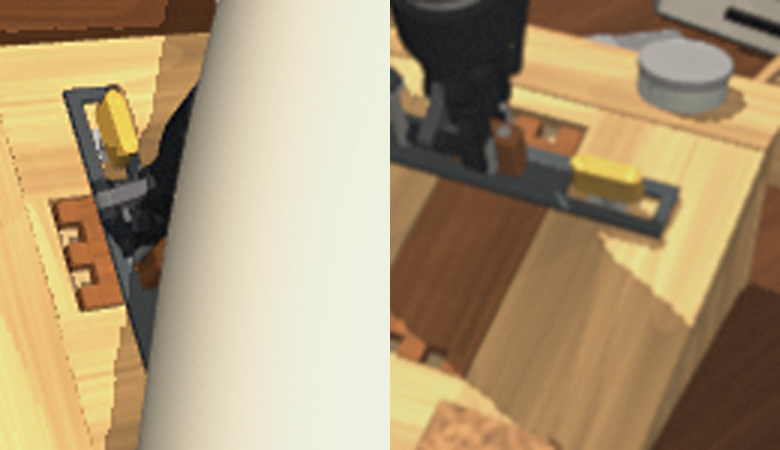

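```bash
python3 -m creep '[[0,0,-0.001,0,0,0,0.2],[0,0,-0.001,0,0,0,0.3],[0,0,-0.001,0,0,0,0.4],[0,0,-0.02,0,0,0,0.5],[0,0,-0.045,0,0,0,0.5],[0,0,-0.07,0,0,0,0.5],[0,0,-0.085,0,0,0,0.5],[0,0,-0.085,0,0,0,0.5]]' 30;python3 - <<'E'
from go import *
where(); delta(30,-71.7,80,0)
E
```

```text
time: 13.2
ee_pos: [0.5621, 0.0277, 0.2187]
tcp_rot: [179.7, -24.8, 107.1]
wrist_force: [0.9, 0.4, 0.2]
opening: 0.0427
t 13.2 slope mm [ 29.9   9.3 101.6] ang 0.2 tz [-0.003 -0.004 -1.   ] F [ 0.2 -0.9  0.1] open 42.7 q [ -8.  15.  17. 103.  22. -28.]
world goal [0.637  0.06   0.1992] shift [-0.0001  0.0809  0.0219] rv [0.004 0.003 0.004] deg 0.4
```

```bash
python3 -m creep '[[0,0.03,0,0,0,0,0.5],[0,0.06,0,0,0,0,0.5],[0,0.081,0,0,0,0,0.5],[0,0.081,0.02,0,0,0,0.5],[0,0.081,0.04,0,0,0,0.5],[0,0.081,0.04,0,0,0,0.5]]' 30;python3 - <<'E'
from go import *
where(); delta(30,-71.7,11,1)
for n in("top","scene"): cv2.imwrite(f"pics/{n}8.png",optics.camera(n)[:,:,::-1])
a=[cv2.resize(cv2.imread(f"pics/{n}8.png")[y:y+150,x:x+130],None,fx=3,fy=3,interpolation=2) for n,x,y in(("top",240,120),("scene",350,180))]
cv2.imwrite("pics/z8.png",np.hstack(a))
E
```

```text
time: 13.8
ee_pos: [0.6326, 0.0694, 0.1773]
tcp_rot: [-179.8, -25.0, 107.0]
wrist_force: [0.0, -0.4, -0.1]
opening: 0.0425
t 13.8 slope mm [ 30.  -70.2  55.8] ang 0.1 tz [ 0.     0.004 -1.   ] F [-0.4  0.1  0.1] open 42.5 q [ -4.  25.  25. 100.  23. -23.]
world goal [0.6285 0.088  0.1367] shift [0.     0.0017 0.0448] rv [-0.004 -0.    -0.015] deg 0.9
```

View pics/z8.png

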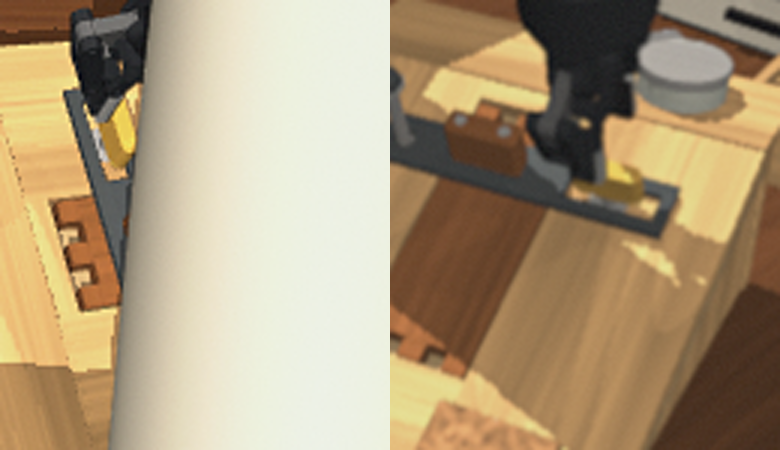

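```bash
python3 -m creep '[[0,0,0.02,0,0,0,0.5],[0,0,0.035,0,0,0,0.5],[0,0.0005,0.043,0,0,0,0.5],[0,0.0005,0.043,0,0,0,0.4],[0,0.0005,0.043,0,0,0,0.3],[0,0.0005,0.043,0,0,0,0.2],[0,0.0005,0.043,0,0,0,0.1],[0,0.0005,0.043,0,0,0,0.0]]' 30;python3 - <<'E'
from go import *
where()
E
```

```text
time: 14.7
ee_pos: [0.6297, 0.0849, 0.1429]
tcp_rot: [179.7, -24.8, 107.1]
wrist_force: [1.0, -5.4, 3.9]
opening: 0.0116
t 14.7 slope mm [ 29.6 -71.9  18. ] ang 0.2 tz [-0.003 -0.003 -1.   ] F [-3.3  0.6  5.8] open 11.6 q [ -3.  23.  19.  94.  23. -21.]
```

```bash
python3 -m creep '[[0,0,0,0,0,0,0],[0,0,0,0,0,0,0]]' 30;python3 - <<'E'
from go import *
where()
E
```

```text
time: 14.9
ee_pos: [0.6297, 0.0849, 0.1429]
tcp_rot: [179.7, -24.8, 107.1]
wrist_force: [1.5, -6.3, 5.5]
opening: 0.0113
t 14.9 slope mm [ 29.6 -71.9  18. ] ang 0.2 tz [-0.003 -0.003 -1.   ] F [-3.5  0.4  7.7] open 11.3 q [ -3.  23.  19.  94.  23. -21.]
```

```bash
python3 -m creep '[[0,0,0,0,0,0,0.2],[0,0,0,0,0,0,0.3],[0,0,0,0,0,0,0.3],[0,0,0,0,0,0,0.3]]' 30;python3 - <<'E'
from go import *
where()
E
```

```text
time: 15.3
ee_pos: [0.629, 0.0857, 0.1418]
tcp_rot: [179.9, -24.9, 107.1]
wrist_force: [0.3, -0.3, -0.5]
opening: 0.0259
t 15.3 slope mm [ 30.1 -71.5  16.6] ang 0.2 tz [-0.002 -0.001 -1.   ] F [-0.6 -0.2 -0.3] open 25.9 q [ -3.  23.  19.  94.  23. -21.]
```

```bash
python3 -m creep '[[0,0,0.005,0,0,0,0.3],[0,0,0.005,0,0,0,0.2],[0,0,0.005,0,0,0,0.1],[0,0,0.005,0,0,0,0],[0,0,0.005,0,0,0,0],[0,0,0.005,0,0,0,0]]' 30;python3 - <<'E'
from go import *
where()
E
```

```text
time: 15.9
ee_pos: [0.6283, 0.0874, 0.1368]
tcp_rot: [179.9, -24.9, 107.1]
wrist_force: [0.8, -0.4, -7.1]
opening: 0.0116
t 15.9 slope mm [ 29.7 -71.4  11.3] ang 0.2 tz [-0.002 -0.    -1.   ] F [-3.5 -0.6 -6.2] open 11.6 q [ -2.  23.  18.  94.  23. -21.]
```

```bash
python3 -m creep '[[0,0,0,0,0,-0.1,0],[0,0,0,0,0,-0.2,0],[0,0,0,0,0,-0.3,0],[0,0,0,0,0,-0.4,0],[0,0,0,0,0,-0.5,0],[0,0,0,0,0,-0.6,0],[0,0,0,0,0,-0.7,0],[0,0,0,0,0,-0.8,0]]' 30;python3 - <<'E'
from go import *
where()
E
```

```text
time: 16.7
ee_pos: [0.6279, 0.0878, 0.1371]
tcp_rot: [161.4, -17.0, 155.9]
wrist_force: [-3.6, 1.2, -5.3]
opening: 0.0118
t 16.7 slope mm [ 30.2 -71.1  11.4] ang 46.2 tz [-0.001  0.    -1.   ] F [-0.2  3.1 -5.7] open 11.8 q [ -2.  23.  18.  94.  23. -67.]
```

```bash
python3 -m creep '[[0,0,0,0,0,-0.1,0],[0,0,0,0,0,-0.2,0],[0,0,0,0,0,-0.3,0],[0,0,0,0,0,-0.4,0],[0,0,0,0,0,-0.5,0],[0,0,0,0,0,-0.6,0],[0,0,0,0,0,-0.66,0],[0,0,0,0,0,-0.66,0]]' 30;python3 - <<'E'
from go import *
where(); print(R.T@bot.get_obs()['torque'])
E
```

```text
time: 17.5
ee_pos: [0.6275, 0.0878, 0.1371]
tcp_rot: [155.2, -2.6, -168.6]
wrist_force: [-5.3, 1.9, -3.9]
opening: 0.0113
t 17.5 slope mm [ 30.3 -70.7  11.3] ang 83.9 tz [-0.001  0.001 -1.   ] F [ 1.4  4.6 -4.9] open 11.3 q [  -2.   23.   18.   94.   23. -105.]
[0.94427537 0.32660612 0.07865314]
```

```bash
python3 -m creep '[[0,0,0,0,0,-0.04,0],[0,0,0,0,0,-0.07,0],[0,0,0,0,0,-0.07,0]]' 30;python3 - <<'E'
from go import *
where(); print(R.T@bot.get_obs()['torque'])
E
python3 -m creep '[[0,0,0,0,0,-0.05,0.2],[0,0,0,0,0,-0.05,0.3],[0,0,0,0,0,-0.05,0.35],[0,0,-0.02,0,0,-0.05,0.4],[0,0,-0.05,0,0,-0.05,0.5],[0,0,-0.09,0,0,-0.05,0.5],[0,0,-0.13,0,0,-0.05,0.5],[0,0,-0.16,0,0,-0.05,0.5]]'
python3 -m creep '[[0,-0.04,-0.03,0,0,0,0.5],[0,-0.04,-0.06,0,0,0,0.5],[0,-0.04,-0.1,0,0,0,0.5]]'
python3 - <<'E'
from go import *
where()
for n in("top","scene"): cv2.imwrite(f"pics/{n}9.png",optics.camera(n)[:,:,::-1])
a=[cv2.resize(cv2.imread(f"pics/{n}9.png")[y:y+190,x:x+130],None,fx=3,fy=3,interpolation=2) for n,x,y in(("top",230,110),("scene",350,150))]
cv2.imwrite("pics/z9.png",np.hstack(a))
E
```

```text
time: 17.8
ee_pos: [0.6275, 0.0878, 0.1371]
tcp_rot: [155.1, -1.0, -165.1]
wrist_force: [-6.1, 2.3, -4.3]
opening: 0.0113
t 17.8 slope mm [ 30.3 -70.7  11.4] ang 87.8 tz [-0.001  0.001 -1.   ] F [ 1.8  5.1 -5.6] open 11.3 q [  -2.   23.   18.   94.   23. -109.]
[ 0.96073713  0.16883118 -0.97267166]
time: 18.6
ee_pos: [0.6479, 0.0222, 0.2855]
tcp_rot: [155.2, 0.5, -162.6]
wrist_force: [2.0, 0.5, -0.2]
opening: 0.0427
time: 18.9
ee_pos: [0.6464, -0.0478, 0.3379]
tcp_rot: [154.8, 0.5, -162.9]
wrist_force: [-96.6, 23.3, 15.5]
opening: 0.0428
t 18.9 slope mm [ -7.4 -49.4 250.5] ang 90.4 tz [ 0.003 -0.006 -1.   ] F [52.2 85.7 -7.2] open 42.8 q [ -14.   43.   71.  131.   22. -123.]
```

View pics/z9.png

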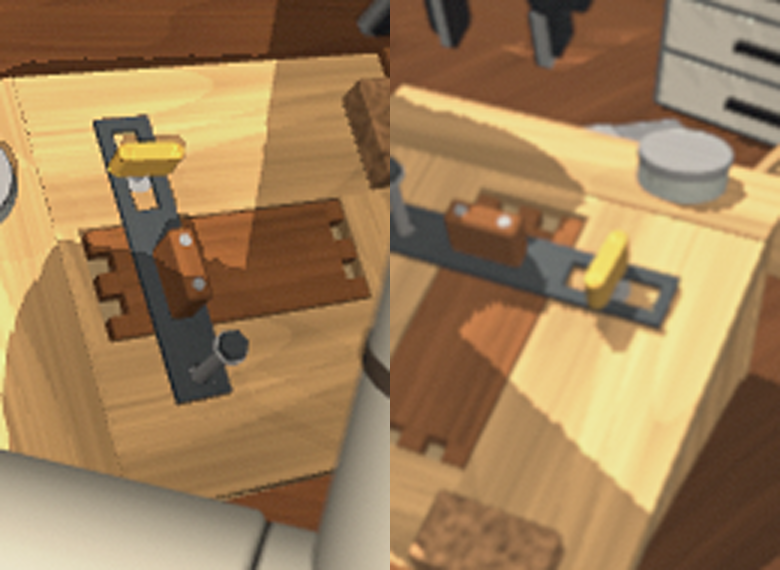

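The bar lies flat and locked, with the head crosswise. The wrist force spiked as the arm retreated near its joint limits (q3≈71, q4≈131), so I'll check the state and back off.

```bash
python3 - <<'E'
from go import *
where(); ob=bot.get_obs(); print(ob['q'],ob['wrist_force'],ob['torque'])
E
```

```text
t 19.0 slope mm [ -6.4 -48.1 255.6] ang 90.5 tz [-0.002 -0.014 -1.   ] F [ 0.2  0.8 -0.2] open 43.1 q [ -14.   43.   71.  130.   22. -123.]
[ -13.73192419   42.87927761   70.75517595  130.41601729   21.66825952
 -123.36024244] [-0.80996564  0.01776217 -0.11367023] [-0.29987327 -0.05502666  0.0307846 ]
```

View pics/scene9.png

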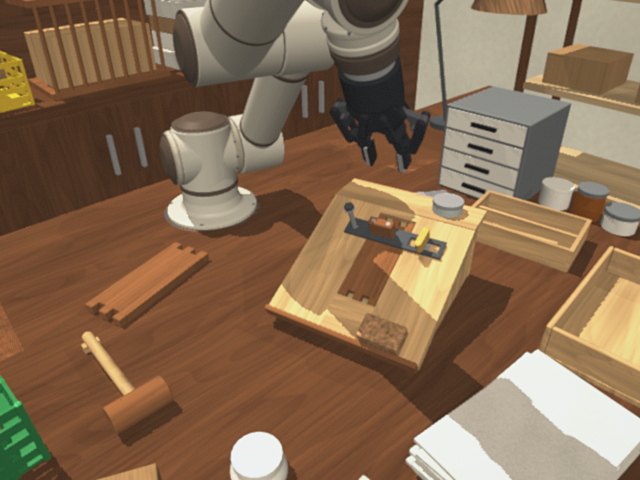

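View pics/top9.png

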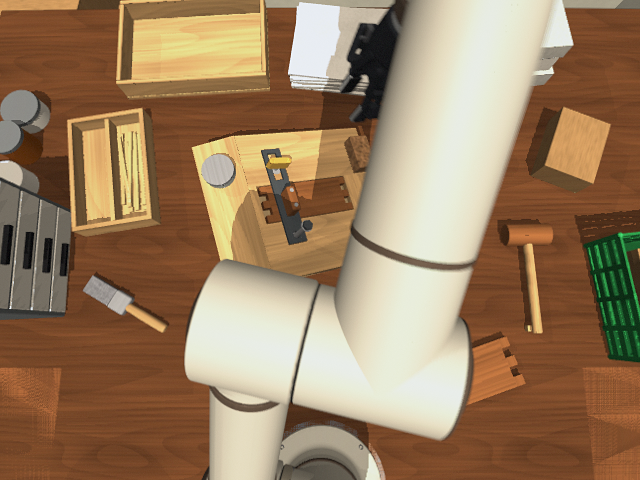

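The spike came from the stop at the joint limit and the force is now 0. Nothing is touching. I'll ease away from the limits and check the final state.

```bash
python3 -m creep '[[0,0,0.01,0,0,0,0.5],[0,0,0.025,0,0,0,0.5],[0,0,0.04,0,0,0,0.5],[0,0,0.05,0,0,0,0.5],[0,0,0.05,0,0,0,0.5],[0,0,0.05,0,0,0,0.5]]'
python3 - <<'E'
from go import *
where(); print(bot.get_obs()['q'].round(2),bot.get_obs()['qd'].round(2))
for n in("top","scene"): cv2.imwrite(f"pics/{n}10.png",optics.camera(n)[:,:,::-1])
E
sed -i 's/-\[24,28\]/-[24,28]/' bl.py; python3 bl.py 10 2 1 0.5 1.5 pics/bl10.png
python3 - <<'E'
from go import *
outs=[]
for n in("top","scene"):
    im=cv2.imread(f"pics/{n}10.png"); ctr=proj(n,o+R@np.array([.03,0,.0]))[0].astype(int); x0,y0=ctr-[50,60];k=4
    im=cv2.resize(im[y0:y0+120,x0:x0+100],None,fx=k,fy=k,interpolation=2)
    def rect(cx,cy,z,w,l,col):
        q=((proj(n,[o+R@np.array([cx+a*w/2,cy+b*l/2,z]) for a,b in((1,1),(1,-1),(-1,-1),(-1,1))])-[x0-.5,y0-.5])*k).round().astype(int); cv2.polylines(im,[q],True,col,1)
    rect(.030,-.0725,.006,.018,.058,(255,0,0))
    rect(.030,.0725+.0195-.0995-.0005,.006,.038,.199,(0,0,255))
    outs.append(im)
cv2.imwrite("pics/ov10.png",np.hstack(outs))
E
```

```text
time: 19.6
ee_pos: [0.6394, -0.0264, 0.2988]
tcp_rot: [155.1, 1.0, -162.8]
wrist_force: [-0.7, 0.7, 0.9]
opening: 0.0426
t 19.6 slope mm [ -3.5 -48.9 205.5] ang 90.7 tz [-0.002 -0.013 -1.   ] F [1.2 0.4 0.5] open 42.6 q [ -12.   33.   50.  119.   22. -122.]
[ -11.97   33.24   50.35  119.05   22.01 -121.73] [-0.38  0.55  1.3   0.19 -0.02 -0.26]
```

View pics/bl10.png

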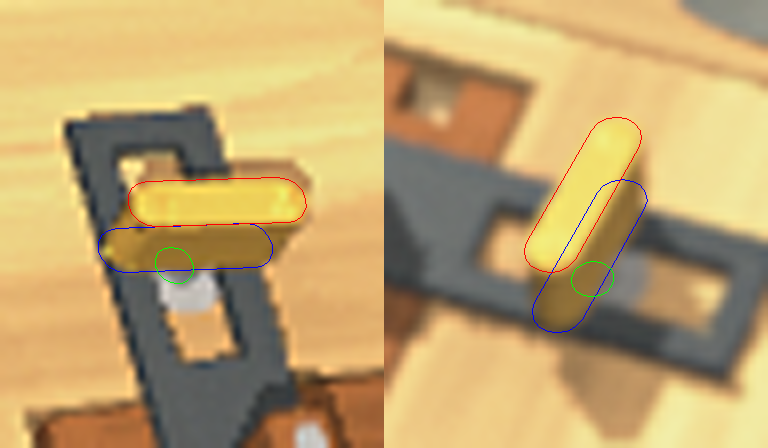

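View pics/ov10.png

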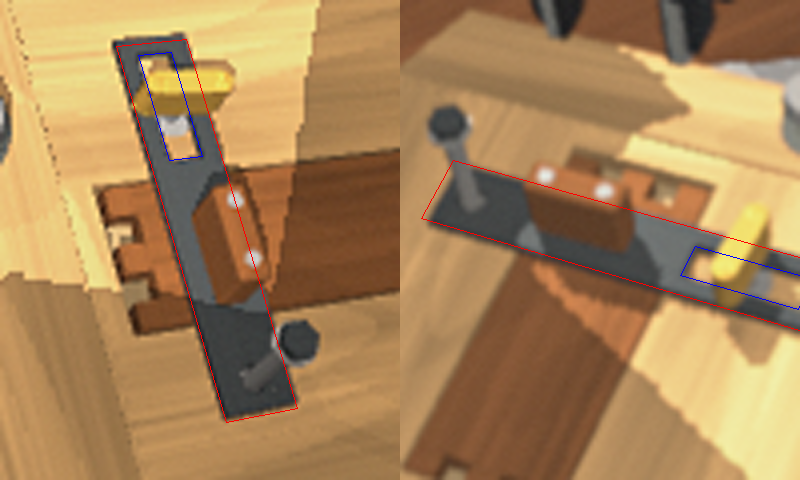

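The 1.5 rad outline matches the head, and the bar and slot match their target outlines to about 1–2 mm. The cork block and tin look unmoved, so I'll hand in.

```bash
python3 - <<'E'
from workcell import bot
print(bot.job_done())
E
```

```text
the job is handed in; nothing more can be done
None
```

The tray side is secured. The slotted bar lies flat on the board over the second bolt, and the brass head is turned crosswise to lock it. I handed the job in at about 19.7 s of the 64 s allowed. No verdict is reported back, so this rests on my own checks.

**What I did:** I turned the head in line with the two bolts, then lifted the bar by its wooden grip, swung it about 52° and lowered its slot over the head. I let go, turned the head crosswise to its stop and backed the arm away.

**Last checks:**
- **Head:** it matches the 1.5 rad outline in both camera views.
- **Bar:** it lies flat, with the bar and slot within about 1–2 mm of their target outlines in both views.
- **Tray side, sanding block and tin:** by eye, they are where they started.
- **Robot:** the gripper was open and clear, with wrist force about 1 N.

**Irregularities:**
- **Force spike:** on the retreat I ran joints 3 and 4 into their range limits, which gave a brief wrist force of about 100 N against the 120 N limit. The readings right after, 70.76° and 130.42°, were just inside the ranges. At the spike itself I only saw rounded values of 71° and 131°, so a brief overshoot can't be ruled out. I then moved the arm off the limits.
- **Slope position:** the corner fit disagreed with the bolts by about 2 mm, so I trusted the bolts.
- **First grip on the head when locking:** it sat about 5 mm too high, so I opened and gripped again before turning.

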